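# Lengthen the shoe rest by its spring button and lay the last in it

### The arm

A 6-joint arm with a two-finger parallel gripper is mounted at the origin on the work surface. World frame = base frame: x ahead of the robot, y to its left, z up, the work surface at z = 0. Lengths are in m, angles in rad, forces in N, time in s.
With the tool pointing down it reaches from about 0.35 to 0.975 m from the base axis. Payload 4.9 kg.
Tool frame: the origin (TCP) lies at the very end of the fingers, on their centre line; the grasp point (between the pads) lies ctrl.grip_point_offset behind it (ctrl.grip_point_offset is the distance from the TCP to the grasp point, in m); z points along the fingers, y is the direction in which the jaws open and shut (so a half turn about z gives the same grasp; the last joint's range is limited). The gripper opens to 85 mm and grips with 20 to 120 N. Pads are 22 mm wide; open, the fingers measure 114 mm over their backs; the gripper's body (76 mm by 85 mm) begins 54 mm behind the grasp point. The pads swing forward as they close: fully open they stand 13 mm farther back than shut.
Start: joints at [-1.254, 0.053, 1.613, -0, 1.476, -0.119], TCP at [0.264, -0.567, 0.231] pointing down, gripper open.
Joint ranges: [-3.01, 3.01], [-1.01, 2.22], [0.06, 2.58], [-1.02, 4.17], [0.09, 2.62], [-3.14, 3.14]. Speed limits (rad/s): [2.57, 2.57, 3.14, 3.14, 3.14, 3.14].

### API

Orientations are given as a rotation vector (axis times angle).
In Python, from station import ctrl gives the robot as it stands. The module is installed in compiled form; this text tells all that it offers.
- The arm moves only by the shell command python3 -m creep 'ROWS' [FORCE]. ROWS is JSON, a list of rows, each a list of 5 numbers: the closure in counts, from 0 (fully open) to 255 (shut), then the shift along the tool's x, y, z in mm, then the turn about the tool's z in rad. A call has 1 to 12 rows; each row is the pose to reach, as a shift and turn from the pose commanded when the call began, along the tool's axes at that moment; what a row does not reach only later rows make up. A row lasts 1/12 s, in which the tool goes at most 41.7 mm and 7.16 degrees, less where a joint would pass 70% of its speed; a pose out of reach is approached as far as the arm can. A call with a gripper value outside its range is refused whole. The fingers move at their own pace and stop on an object; FORCE is the grip in N (left out, the last holds). Time passes only in rows, so rows that repeat a pose let the fingers close. It gives the time, the measured TCP pose, the force and the opening at its end, in the units of the state.
- ctrl.get_obs(): the state, without advancing time (a new reading comes with each control period).
- ctrl.get_image(name): name is "scene" or "side" or "wrist"; returns the picture (384x512x3 uint8, red, green, blue); there is no depth.
- ctrl.calibration(name): a dict with "fx", "fy", "cx", "cy" (pixels), "R" (3x3) and "t" (3): a world point X has camera coordinates R X + t. Camera axes: x right, y down, z forward; pixel columns grow to the right and rows downward; lengths in m; the calibration is good to about 2 mm. A picture is of the moment at which its call begins: read the wrist's pose just before it. calibration takes no time and is no camera call; for the wrist camera it gives the pose at the moment of the call.
- ctrl.finish_job(): hands the job in, once; it reports no verdict.
Trained networks look in the newest picture that a camera, given by its name, has taken for a name from the list of things; names that differ only in an ending like _2 or _b are one class to them, and where a whole thing is asked for, a point or a joint stands for the part that bears it (a point fixed in the world has none). Each returns a list of dicts, best first, with "conf" (0 to 1); they miss things now and then, are a little off and sometimes report something else, mostly with a low value. They report only what shows in the picture. A call takes as long as a camera call. They do not tell look-alikes from the thing itself.
- ctrl.boxes_of(camera, label): "rect" ([left, top, width, height] in pixels, round what is visible of it).
- ctrl.outline_of(camera, label): "mask" (384x512 bool, what is visible of it) and "rect" ([left, top, width, height] in pixels, round what is visible of it).
The state is a dict: "t": time; "q": joint angles; "dq": joint speeds; "effort": joint torques, N m; "tool_pos": TCP position; "tool_rot": TCP orientation; "contact_force": force on the tool from outside, world axes, zero at the start; "wrist_torque": the same for the moment, N m; "opening": finger opening in m.
Only numpy, scipy, OpenCV 4.12 (cv2) and the standard library are available. Lean on these libraries where they do the work, as an engineer would, in place of code of your own. Each camera call takes 0.05 s, during which the arm holds its last target. There are 200 camera calls.

### The job

Lengthen the shoe rest for the wooden last: press its red spring button in, slide the heel block away from the toe block and let the button pop up through the hole in the brass plate, never forcing the slide while the button is caught in a hole. Then lay the last on the rest between the two blocks, sole down and toe towards the toe block, and leave everything else on the table where it is.

Things in the scene. Friction and masses are not known exactly. Their poses are not given: they have to be found in the camera images.
- rest: shoe rest, screwed down: plywood foot 110 x 376 x 10 mm, on it an aluminium tube 40 mm wide along y, top 46 mm above the table. Origin: centre of the foot's underside; z up; +y is the way the heel block slides to lengthen the rest. The tube's top has a narrow slot with four 16 mm holes; the third from the start, in a brass plate (44 x 56 mm), is the one wanted.
- heel_slide (a joint): slide (m) of the heel block, and the button with it, along the rest's +y: 0 at the start, at most 0.122; friction 1.5 N, stays where left. Holes at 0, 0.022 and 0.115; the brass plate's hole lies somewhere from 0.058 to 0.078: the plate is screwed on a little differently every time, so that hole is found by feel.
- spring_button (a joint): how far the button is in (m): 0 up, through a hole (slide locked, 1.5 mm play either way); from 0.0042 the slide runs free; 0.0075 fully in. Spring: 3 N at 0, 5 N at 0.0042, 7 N fully in. Let go between holes it stays at about 0.004, rubbing under the tube's wall, and pops up by itself when slid to a hole; held down, it passes holes by.
- button_top (a point): centre of the top of the red button cap: upright cylinder, 20 mm diameter, 18 mm long, on a thin stem, at x = 0, y = 52 mm + heel_slide in the rest's frame. When up, its top is 73 mm above the table, its lower edge 9 mm above the tube. Can be pinched from above or pushed from the side.
- heel_face (a point): middle of the heel block's face that looks at the toe block, 69 mm above the table, at y = -32 mm + heel_slide in the rest's frame. The block is 70 mm wide, 20 mm thick (towards +y), from 48 to 90 mm above the table; 54 mm between its back and the button's cap.
- toe_face (a point): middle of the toe block's inner face (y = -160 mm in the rest's frame), 69 mm above the table; the block is 74 mm wide, top at 86 mm. From it a cork bed, 74 mm wide, lies on the tube as far as y = -40 mm, its top 52 mm above the table: the last lies on this.
- last: beech shoe last (foot form), 180 mm long, 60 wide, 78 tall, 0.3 to 0.5 kg, standing on its sole. Origin: on the sole, midway along it; y runs from toe (-90 mm) to heel (+90 mm), z up. Its upper block, 36 mm wide (x), y = -5 to 65 mm, 50 to 78 mm above the sole, is the grip. The gap between the blocks (128 mm + heel_slide) takes it only once lengthened.
- last_grip (a point): middle of the last's grip block, near above its centre of mass: 64 mm above the sole, at y = 20 mm in the last's frame
- last_toe (a point): tip of the last's toe, at y = -90 mm and 13 mm above the sole in the last's frame
- pump: cream court shoe standing on the table, 60 x 220 x 100 mm; bystander
- polish_brush: wooden shoe brush, 52 x 130 x 48 mm; bystander
- wax_jar: amber jar with a black lid, 68 mm diameter, 55 mm tall; bystander
- tape_holder: red tape holder, 62 x 130 x 104 mm; bystander
- thread_spool: red thread spool standing on end, 40 mm diameter, 60 mm tall; bystander
- cobbler_hammer: hammer lying on the table near the robot; bystander
Things that resemble listed ones, but are neither listed nor needed, are in the scene too. What is shaped like the last but blue or turquoise is not meant.

How it is judged:
On the way, in this order (a step that is already met when the one before it is completed fails the run):
1. the button is pressed in until its shoulder is clear of the start hole (value of joint spring_button above 0.0036 m and value of joint heel_slide below 0.02 m), for 0.05 s.
2. the button has popped up through the hole in the brass plate (value of joint spring_button below 0.0012 m and value of joint heel_slide between 0.054 and 0.082 m), for 0.2 s.
At the end, for the whole second after the job is handed in: The button stands fully up (within 1.2 mm) in the brass plate's hole, and the last lies at rest flat on the cork bed between toe block and heel block, toe towards the toe block, its middle within 18 mm of the rest's centre line and within 0.2 rad of parallel to it, tilted less than 0.06 rad (all of step 2 and z of last in the frame of rest between 0.049 and 0.055 m and x of last in the frame of rest between -0.018 and 0.018 m and y of last_toe in the frame of rest below -0.13 m and angle between last's own z axis and vertical below 0.06 rad and angle between the y axis of last and the y axis of rest, either way round below 0.2 rad and linear speed of last below 0.02 m/s); the robot touches nothing.
It fails at once if the slide is forced while the button is caught: more than 40 N between the button's shoulder and the tube or the brass plate (contact force between spring_button_c1 and rest above 40 N or contact force between spring_button_c1 and size_plate above 40 N).
It fails at once if a bystander is moved by more than 30 mm (distance of any of pump, polish_brush, wax_jar, tape_holder, thread_spool, cobbler_hammer from where it was at the start of the episode above 0.03 m).
It also fails if it takes over 58 s, if anything falls off the work surface, if the arm or the gripper's body presses on something with over 40 N, if the wrist force passes 120 N, or if a joint passes its speed limit or range.

## Working session

There is one attempt and no reset: what is moved stays moved. The work goes in short steps, Python scripts to look and compute and a shell command to move; the robot and the scene stay as the last step left them, time stands still between calls to the robot, and variables do not carry over. Pictures are saved under pics/ and viewed, about 8 in all and at most 12, crops included, and the job is handed in when it is done.

```bash
mkdir -p pics
python3 - <<'E'
from station import ctrl
import cv2,numpy as np
o=ctrl.get_obs();print(o['t'],o['tool_pos'],o['tool_rot'],o['opening'],o['contact_force'],ctrl.grip_point_offset)
for c in ['scene','side']:
    im=ctrl.get_image(c);cv2.imwrite(f'pics/{c}0.png',cv2.cvtColor(im,cv2.COLOR_RGB2BGR))
    k=ctrl.calibration(c);print(c,k['fx'],k['cx'],k['cy'],(-k['R'].T@k['t']).round(3),k['R'][2].round(2))
    for l in ['rest','button_top','heel_face','toe_face','last']:
        print(l,[(round(b['conf'],2),np.round(b['rect']).tolist()) for b in ctrl.boxes_of(c,l)][:4])
E
```

```text
0.0 [ 0.26360389 -0.56597207  0.23002401] [-3.06522756e+00 -6.78605319e-01  3.59359361e-04] 0.08546934133684794 [ 0.70562679 -0.02929064 -0.22437748] 0.0187
scene 426.769344583879 263.88726894900685 196.21967230299174 [1.166 0.174 1.104] [-0.52 -0.1  -0.85]
rest [(0.63, [153.0, 152.0, 126.0, 72.0])]
button_top [(0.36, [226.0, 183.0, 8.0, 7.0])]
heel_face [(0.64, [200.0, 166.0, 33.0, 28.0])]
toe_face [(0.82, [151.0, 151.0, 128.0, 74.0]), (0.21, [324.0, 151.0, 14.0, 23.0])]
last [(0.72, [306.0, 206.0, 58.0, 38.0]), (0.71, [360.0, 178.0, 60.0, 34.0]), (0.59, [224.0, 182.0, 8.0, 8.0])]
side 401.56365245135527 256.8917509253555 186.82470477053988 [0.07  0.779 1.087] [ 0.34 -0.55 -0.76]
rest [(0.83, [241.0, 133.0, 87.0, 80.0])]
button_top []
heel_face []
toe_face [(0.56, [243.0, 136.0, 82.0, 82.0])]
last [(0.83, [126.0, 272.0, 41.0, 49.0]), (0.73, [276.0, 150.0, 25.0, 24.0]), (0.69, [210.0, 274.0, 31.0, 57.0]), (0.67, [188.0, 224.0, 52.0, 42.0])]
```

Run:
```python
import cv2
a=cv2.imread('pics/scene0.png');b=cv2.imread('pics/side0.png')
cv2.imwrite('pics/s1.png',cv2.resize(a[110:290,130:430],(800,480),interpolation=cv2.INTER_CUBIC))
cv2.imwrite('pics/d1.png',cv2.resize(b[110:350,90:390],(750,600),interpolation=cv2.INTER_CUBIC))
```

```text
(no output)
```

View pics/s1.png

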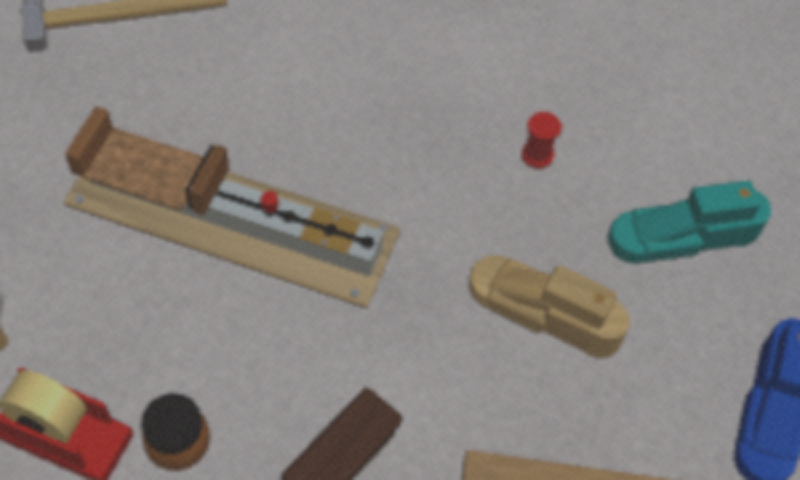

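View pics/d1.png

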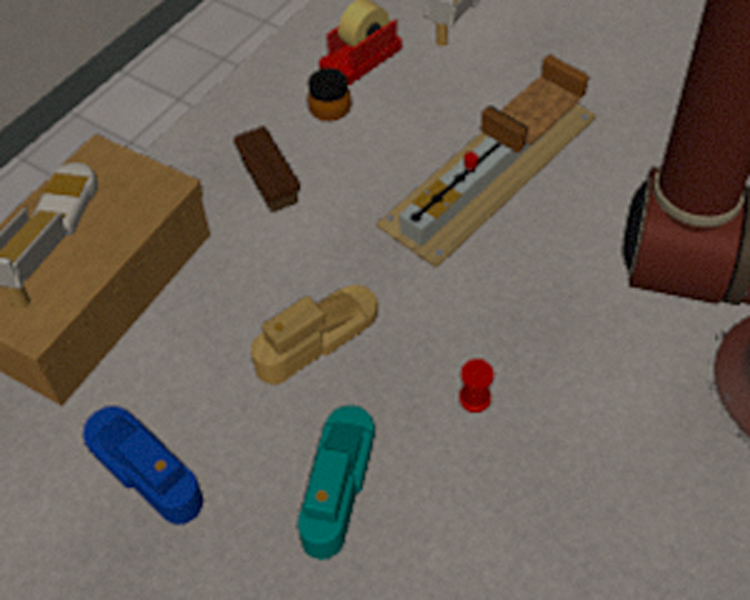

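The scene crop shows the rest with the toe block at left and the button at about (269,200). The beech last is at about (550,305), toe left; the turquoise and blue ones are decoys. The side crop agrees: button (471,158), beech last (315,330) with its toe to the right. Next I fit both poses from these points.

```bash
cat > h.py <<'E'
import numpy as np,cv2
from scipy.optimize import least_squares
from scipy.spatial.transform import Rotation as Rn
from station import ctrl
def proj(k,X):
    c=np.asarray(X)@np.asarray(k['R']).T+k['t'];return np.c_[k['fx']*c[:,0]/c[:,2]+k['cx'],k['fy']*c[:,1]/c[:,2]+k['cy']]
def place(p,L):
    c,s=np.cos(p[2]),np.sin(p[2]);L=np.asarray(L)/1000
    return np.c_[p[0]+c*L[:,0]-s*L[:,1],p[1]+s*L[:,0]+c*L[:,1],L[:,2]]
def fit(obs,p0): # obs: list of (k, local mm pts, pixels)
    f=lambda p:np.concatenate([(proj(k,place(p,L))-np.asarray(u)).ravel() for k,L,u in obs])
    r=least_squares(f,p0,loss='soft_l1');return r.x,f(r.x).reshape(-1,2).round(1)
def tool(o=None):
    o=o or ctrl.get_obs();return o['tool_pos'],Rn.from_rotvec(o['tool_rot']).as_matrix()
E
python3 - <<'E'
from h import *
S=ctrl.calibration('scene');D=ctrl.calibration('side')
s=lambda P:np.array(P)/(800/300)+[130,110]
d=lambda P:np.array(P)/2.5+[90,110]
p,r=fit([(S,[[55,-188,10],[55,188,5],[-55,188,10],[0,52,70],[0,167,46]],s([[65,203],[367,305],[400,230],[269,200],[369,242]])),
 (D,[[55,188,10],[-55,188,5],[-55,-188,10],[0,52,70],[0,167,46]],d([[378,225],[435,262],[595,115],[471,158],[417,217]]))],[.5,-.2,0])
print('rest',p.round(4),r.tolist())
for n,l in [('button',[0,52,73]),('heel',[0,-32,69])]:print(n,place(p,[l]).round(4))
q,r=fit([(S,[[-18,-5,78],[18,-5,78],[-18,65,78],[18,65,78],[0,-90,13]],s([[556,265],[545,292],[619,297],[603,325],[471,275]])),
 (D,[[18,65,78],[-18,65,78],[18,-5,78],[-18,-5,78],[0,-90,13]],d([[263,325],[285,348],[300,299],[325,312],[377,297]]))],[.6,.2,0.])
print('last',q.round(4),r.tolist(),'grip',place(q,[[0,20,64]]).round(4))
tp,R=tool();print(tp,R.round(3).tolist())
E
```

```text
rest [ 0.4971 -0.1017 -0.15  ] [[-1.3, -1.0], [0.4, 0.2], [0.6, -2.2], [0.4, -1.3], [-0.3, -0.7], [-1.7, -1.4], [-0.0, 1.6], [-0.0, -1.1], [-0.9, -0.7], [-1.2, -0.2]]
button [[ 0.5049 -0.0503  0.073 ]]
heel [[ 0.4923 -0.1334  0.069 ]]
last [ 0.5436  0.2664 -0.2905] [[0.8, -1.1], [-0.3, -1.4], [0.5, -2.5], [1.6, -2.9], [0.2, -1.1], [-2.7, -0.8], [-4.3, -2.1], [1.4, -3.1], [-1.4, -0.9], [-3.3, -1.6]] grip [[0.5493 0.2856 0.064 ]]
[ 0.26382044 -0.56657622  0.23133555] [[0.907, 0.422, -0.0], [0.422, -0.907, -0.0], [-0.0, 0.0, -1.0]]
```

```bash
python3 -m creep '[[0,110,-92,0,0.1],[0,220,-184,0,0.2],[0,330,-276,0,0.4],[0,436,-366,0,0.59],[0,436,-366,0,0.59],[0,436,-366,0,0.59],[0,436,-366,0,0.59],[0,436,-366,0,0.59],[0,436,-366,0,0.59],[0,436,-366,0,0.59],[0,436,-366,0,0.59],[0,436,-366,0,0.59]]' 20
```

```text
t: 1.6
tool_pos: [0.4746, -0.1142, 0.2318]
tool_rot: [3.132, -0.242, 0.002]
contact_force: [0.8, -0.9, -0.3]
opening: 0.0852
```

```bash
cat >> h.py <<'E'
def togo(X,yaw_y,o=None):
    """shift in tool mm to bring TCP to X and turn so tool y is along world angle yaw_y (mod pi)"""
    p,R=tool(o);a=np.arctan2(R[1,1],R[0,1]);t=-(yaw_y-a);t=(t+np.pi/2)%np.pi-np.pi/2
    return (R.T@(np.asarray(X)-p)*1000).round(1),round(t,3)
E
python3 - <<'E'
from h import *
o=ctrl.get_obs();print(o['t'],o['tool_pos'],o['q'].round(2) if hasattr(o['q'],'round') else o['q'])
k=ctrl.calibration('wrist');tp,R=tool(o);c=-k['R'].T@k['t'];print('cam in tool',(R.T@(c-tp)).round(3),'fwd',(R.T@k['R'][2]).round(2),'right',(R.T@k['R'][0]).round(2),k['fx'])
print(togo([.505,-.05,.2],np.pi/2-.15))
E
```

```text
1.6 [ 0.47457928 -0.11422482  0.23176867] [-0.39 -0.29  1.92 -0.    1.5   1.34]
cam in tool [ 0.071  0.    -0.144] fwd [-0.28  0.    0.96] right [ 0.  1. -0.] 343.9095210149929
(array([ 20.1, -68.1,  31.8]), np.float64(-0.004))
```

```bash
python3 -m creep '[[0,10,-34,10,0],[0,20,-68,20,0],[0,20,-68,20,0],[0,20,-68,20,0]]'
python3 - <<'E'
from h import *
im=ctrl.get_image('wrist');cv2.imwrite('pics/w1.png',cv2.cvtColor(cv2.resize(im,(768,576),interpolation=cv2.INTER_CUBIC),cv2.COLOR_RGB2BGR))
k=ctrl.calibration('wrist');np.savez('w1.npz',**k)
print([(b['conf'],b['rect']) for b in ctrl.boxes_of('wrist','button_top')][:2])
p=[.4971,-.1017,-.15]
print((proj(k,place(p,[[0,52,73],[0,120,46],[35,-2,90],[-35,-2,90]]))*1.5).round())
E
```

```text
t: 1.93
tool_pos: [0.5042, -0.0505, 0.2106]
tool_rot: [3.133, -0.236, -0.002]
contact_force: [-0.1, -0.7, -0.8]
opening: 0.0855
[(0.67, [252.0, 174.5, 20.1, 22.5])]
[[380. 280.]
 [270. 269.]
 [485. 222.]
 [478. 349.]]
```

View pics/w1.png

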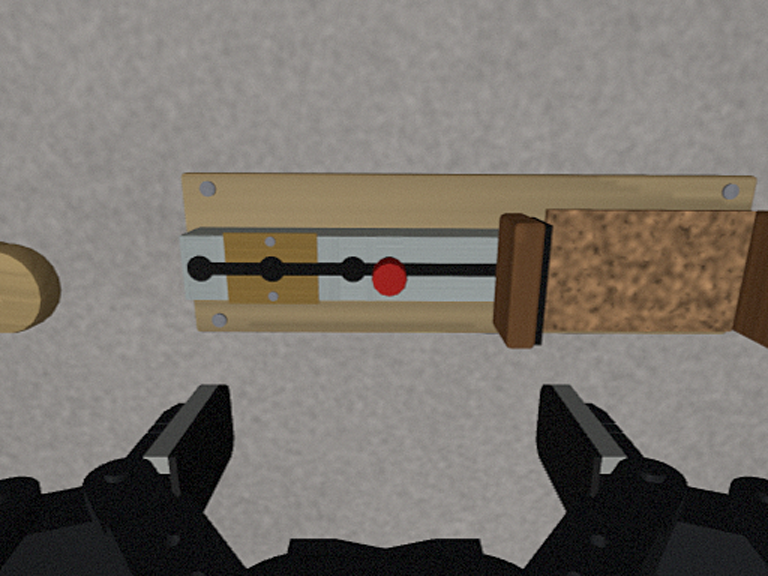

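Wrist view (768 px wide): button at (389,277), holes at (352,269), (271,269, in the brass plate) and (200,268), heel block at about (520,280).

Run:
```python
from h import *
k={a:np.load('w1.npz')[a] for a in ['fx','fy','cx','cy','R','t']}
L=[[0,52,73],[0,167,46],[0,74,46],[55,188,10],[55,-188,10],[-55,188,9]];u=np.array([[389,277],[200,268],[352,269],[183,174],[755,177],[197,331]])/1.5
p,r=fit([(k,L,u)],[.4971,-.1017,-.15]);print(p.round(4),(r*1.5).tolist())
f=lambda y:(proj(k,place(p,[[0,y,47]]))*1.5-[271,269])[0,0]
ys=np.arange(100,150,.5);print('brass y',ys[np.argmin([abs(f(y)) for y in ys])]-52)
print('button',place(p,[[0,52,73]]),togo([*place(p,[[0,52,73]])[0,:2],.06],np.pi/2+p[2]))
```

```text
[ 0.496  -0.1064 -0.158 ] [[-0.15000000000000002, 2.8499999999999996], [0.6000000000000001, -0.15000000000000002], [0.44999999999999996, -0.15000000000000002], [-3.75, -1.35], [1.9500000000000002, -0.30000000000000004], [-1.0499999999999998, 0.75]]
brass y 71.5
button [[ 0.50419339 -0.05509254  0.073     ]] (array([  0.3,   2.5, 151.6]), np.float64(0.004))
```

```bash
python3 -m creep '[[120,0,2.5,35,0],[140,0,2.5,70,0],[140,0,2.5,105,0],[140,0,2.5,126,0],[140,0,2.5,126,0],[140,0,2.5,126,0],[140,0,2.5,126,0]]' 20
python3 - <<'E'
from h import *
im=ctrl.get_image('wrist');cv2.imwrite('pics/w2.png',cv2.cvtColor(im,cv2.COLOR_RGB2BGR))
o=ctrl.get_obs();print(o['tool_pos'],o['opening'],o['contact_force'])
print(togo([.5042,-.0551,.06],np.pi/2-.158))
k=ctrl.calibration('wrist')
hsv=cv2.cvtColor(im,cv2.COLOR_RGB2HSV);m=((hsv[...,0]<8)|(hsv[...,0]>172))&(hsv[...,1]>150)&(hsv[...,2]>60)
n,l,s,c=cv2.connectedComponentsWithStats(m.astype(np.uint8));i=1+np.argmax(s[1:,4]);print(s[i],c[i])
print(proj(k,place([.496,-.1064,-.158],[[0,52,73],[0,52,64]])))
E
```

```text
t: 2.62
tool_pos: [0.5053, -0.0558, 0.0876]
tool_rot: [3.131, -0.244, 0.006]
contact_force: [0.6, 0.4, 0.5]
opening: 0.0389
[ 0.50574719 -0.05572644  0.08817943] 0.03885757369168665 [ 0.06046931 -0.61726712  0.10340207]
(array([-1.8, -0.4, 28.2]), np.float64(0.003))
[ 232  222   38   46 1411] [250.49751949 244.32813607]
[[253.97880659 250.63077723]
 [254.06308921 243.49932621]]
```

View pics/w2.png

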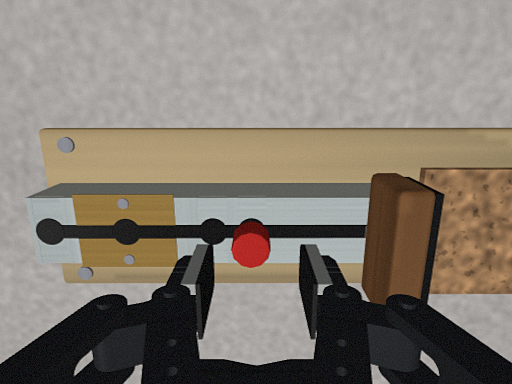

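```bash
python3 -m creep '[[140,0,-1.5,10,0],[140,0,-3,20,0],[140,0,-3,29,0],[140,0,-3,29,0],[150,0,-3,29,0],[160,0,-3,29,0],[165,0,-3,29,0],[170,0,-3,29,0],[175,0,-3,29,0]]' 20
python3 - <<'E'
from h import *
im=ctrl.get_image('wrist')
o=ctrl.get_obs();print(o['tool_pos'],o['opening'],o['contact_force'],ctrl.calibration('wrist')['cx'])
cv2.imwrite('pics/w3.png',cv2.cvtColor(cv2.resize(im[180:384,130:380],None,fx=2.4,fy=2.4,interpolation=cv2.INTER_CUBIC),cv2.COLOR_RGB2BGR))
E
```

```text
t: 3.42
tool_pos: [0.5047, -0.0517, 0.0567]
tool_rot: [3.132, -0.242, 0.001]
contact_force: [-0.0, 0.8, 0.4]
opening: 0.0268
[ 0.50461516 -0.05165149  0.05665659] 0.0267637055661736 [-0.11247593  0.2098169   0.51613273] 256.1560931608946
```

View pics/w3.png

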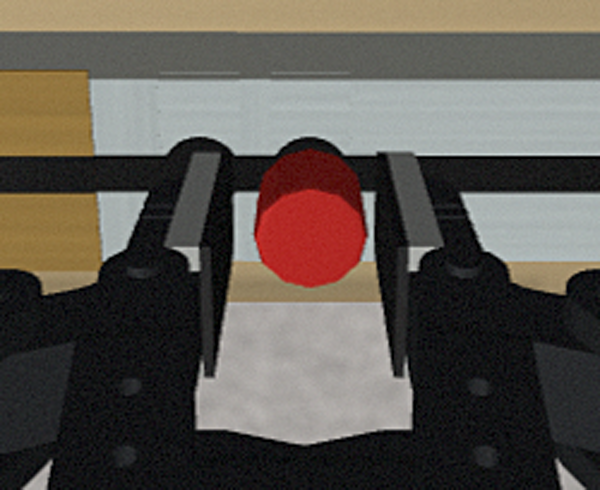

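The button sits between the pads, about 1 mm right of their middle. Shift it and pinch lightly.

```bash
python3 -m creep '[[175,0,1,0,0],[180,0,1,0,0],[185,0,1,0,0],[190,0,1,0,0],[195,0,1,0,0],[200,0,1,0,0],[205,0,1,0,0],[205,0,1,0,0]]' 20;  python3 -m creep '[[215,0,0,0,0],[225,0,0,0,0],[225,0,0,0,0]]' 20
```

```text
t: 4.13
tool_pos: [0.5042, -0.0527, 0.0564]
tool_rot: [3.132, -0.242, -0.0]
contact_force: [-0.3, -0.6, 1.4]
opening: 0.0192
t: 4.38
tool_pos: [0.5042, -0.0527, 0.0564]
tool_rot: [3.132, -0.242, 0.0]
contact_force: [-1.2, -1.3, 1.5]
opening: 0.0188
```

```bash
python3 -m creep '[[235,0,0,1.5,0],[235,0,0,3,0],[235,0,0,4.5,0],[235,0,0,6,0],[235,0,0,6,0],[235,0,0,6,0]]' 30
```

```text
t: 4.88
tool_pos: [0.5044, -0.0527, 0.0506]
tool_rot: [3.132, -0.242, 0.0]
contact_force: [-3.2, -0.9, 5.7]
opening: 0.0185
```

```bash
python3 -m creep '[[235,0,-0.7,0.3,0],[235,0,-1.5,0.3,0],[235,0,-2.2,0.3,0],[235,0,-3,0.3,0],[235,0,-3,0.3,0]]' 30
```

```text
t: 5.3
tool_pos: [0.5049, -0.0496, 0.0504]
tool_rot: [3.132, -0.242, 0.0]
contact_force: [-2.7, -0.8, 6.2]
opening: 0.0185
```

```bash
python3 -m creep '[[235,0,-4,0,0],[235,0,-9,0,0],[235,0,-15,0,0],[235,0,-21,0,0],[235,0,-27,0,0],[235,0,-33,0,0],[235,0,-39,0,0],[235,0,-45,0,0],[235,0,-50,0,0],[235,0,-55,0,0],[235,0,-57,0,0],[235,0,-57,0,0]]' 30
python3 - <<'E'
from h import *
im=ctrl.get_image('wrist')
cv2.imwrite('pics/w4.png',cv2.cvtColor(cv2.resize(im,None,fx=1.4,fy=1.4,interpolation=cv2.INTER_CUBIC),cv2.COLOR_RGB2BGR))
E
```

```text
t: 6.3
tool_pos: [0.5138, 0.0073, 0.0504]
tool_rot: [-3.132, 0.241, -0.001]
contact_force: [-1.7, 1.0, 5.9]
opening: 0.0185
```

View pics/w4.png

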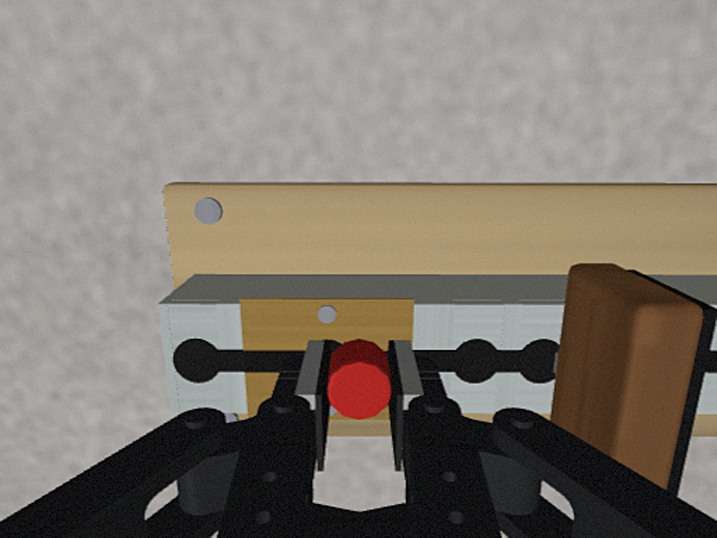

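```bash
python3 -m creep '[[175,0,0,0,0],[175,0,0,0,0],[175,0,0,0,0],[175,0,-1,0,0],[175,0,-2,0,0],[175,0,-3,0,0],[175,0,-4,0,0],[175,0,-5,0,0],[175,0,-6,0,0],[175,0,-7,0,0],[175,0,-8,0,0],[175,0,-8,0,0]]' 20
```

```text
t: 7.35
tool_pos: [0.5146, 0.0144, 0.05]
tool_rot: [3.132, -0.242, -0.0]
contact_force: [-0.2, -3.9, -0.7]
opening: 0.0268
```

```bash
cat > see.py <<'E'
from h import *
im=ctrl.get_image('wrist');o=ctrl.get_obs();k=ctrl.calibration('wrist')
hsv=cv2.cvtColor(im,cv2.COLOR_RGB2HSV);m=((hsv[...,0]<8)|(hsv[...,0]>172))&(hsv[...,1]>150)&(hsv[...,2]>60)
n,l,s,c=cv2.connectedComponentsWithStats(m.astype(np.uint8));i=1+np.argmax(s[1:,4]);print('red',s[i],c[i].round(1))
top=hsv[...,2]*(l==i);t=(top>120);ys,xs=np.nonzero(t);print('bright',xs.min(),xs.max(),ys.min(),ys.max(),t.sum())
ds=(o['tool_pos'][0]-.5042)*np.sin(.158)+(o['tool_pos'][1]+.0527)*np.cos(.158)
print('t',o['t'],'force',np.round(o['contact_force'],1),'tool adv mm',(ds*1000).round(2),'z',o['tool_pos'][2].round(4),'open',round(o['opening'],4))
cv2.imwrite('pics/last.png',cv2.cvtColor(im[180:384,130:380],cv2.COLOR_RGB2BGR))
E
python3 see.py
```

```text
red [ 241  244   49   59 2251] [264.8 273.2]
bright 242 288 261 302 1510
t 7.4 force [-0.7 -4.1 -0.9] tool adv mm 67.93 z 0.05 open 0.0268
```

```bash
python3 -m creep '[[175,0,-1,0,0],[175,0,-2,0,0],[175,0,-3,0,0],[175,0,-4,0,0],[175,0,-4,0,0]]' && python3 see.py
```

```text
t: 7.82
tool_pos: [0.5153, 0.019, 0.0501]
tool_rot: [-3.132, 0.242, -0.0]
contact_force: [-1.7, -2.3, 0.3]
opening: 0.027
red [ 241  244   49   59 2254] [264.7 273.3]
bright 242 288 261 302 1505
t 7.8667 force [-0.6 -3.3  1.4] tool adv mm 72.54 z 0.0502 open 0.0267
```

Still rubbing (cap unchanged in height), slide about 68.4 mm.

```bash
python3 -m creep '[[175,0,-0.6,0,0],[175,0,-1.2,0,0],[175,0,-1.2,0,0]]' && python3 see.py
```

```text
t: 8.12
tool_pos: [0.5156, 0.0203, 0.0501]
tool_rot: [-3.131, 0.242, -0.001]
contact_force: [-0.7, -0.7, -0.1]
opening: 0.0268
red [ 241  248   49   61 2383] [264.7 278. ]
bright 241 289 265 308 1585
t 8.1667 force [-0.4 -0.4  0.2] tool adv mm 73.87 z 0.0501 open 0.0267
```

The cap has moved in the picture and grown, and the push force dropped to about 0, so it has popped up. I back off to the middle, wait and check.

```bash
python3 -m creep '[[175,0,2,0,0],[170,0,4,0,0],[165,0,4,0,0],[165,0,4,0,0]]' && python3 see.py && python3 -m creep '[[165,0,0,-15,0],[150,0,0,-40,0],[100,0,0,-80,0],[60,0,0,-120,0],[40,0,0,-120,0],[40,0,0,-120,0]]'
python3 - <<'E'
from h import *
im=ctrl.get_image('wrist')
cv2.imwrite('pics/w5.png',cv2.cvtColor(cv2.resize(im,None,fx=1.5,fy=1.5,interpolation=cv2.INTER_CUBIC),cv2.COLOR_RGB2BGR))
np.savez('w5.npz',**ctrl.calibration('wrist'))
E
```

```text
t: 8.5
tool_pos: [0.5148, 0.0158, 0.05]
tool_rot: [-3.132, 0.242, -0.0]
contact_force: [0.3, 1.0, -0.3]
opening: 0.0299
red [ 229  248   50   60 2377] [253.5 277.9]
bright 229 277 266 307 1583
t 8.55 force [-0.   0.9 -0.1] tool adv mm 69.36 z 0.05 open 0.0301
t: 9.05
tool_pos: [0.5171, 0.0157, 0.1739]
tool_rot: [3.132, -0.242, 0.012]
contact_force: [-0.3, -0.4, -0.8]
opening: 0.0718
```

View pics/w5.png

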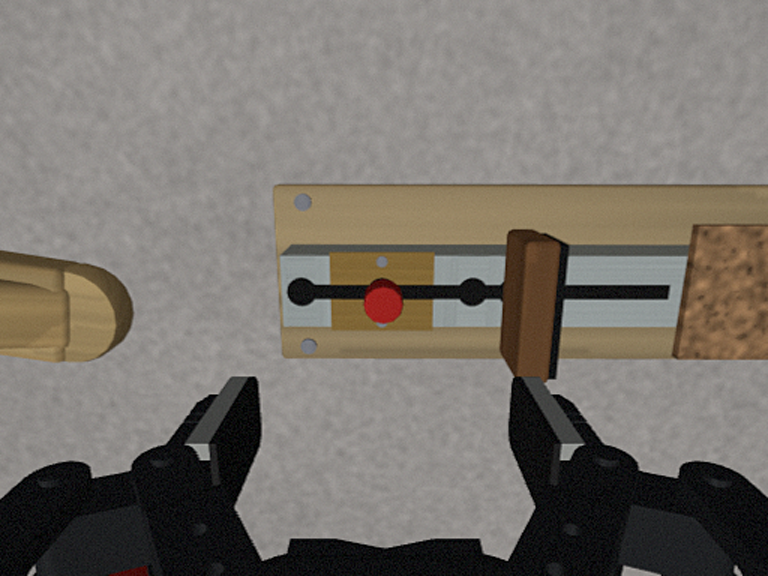

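The button stands at (383,301) in the brass plate's hole, and the heel block has moved along. I refit the rest and go over the last.

Run:
```python
from h import *
k={a:np.load('w5.npz')[a] for a in ['fx','fy','cx','cy','R','t']}
L=[[0,167,46],[0,74,46],[55,188,10],[-55,188,9],[37,-40,52],[-37,-40,52]];u=np.array([[301,292],[472,292],[275,185],[283,357],[693,225],[674,358]])/1.5
p,r=fit([(k,L,u)],[.496,-.1064,-.158]);print(p.round(4),(r*1.5).tolist())
o=ctrl.get_obs();print(o['t'],o['q'],togo([.549,.286,.24],-.29))
```

```text
[ 0.4945 -0.1047 -0.1517] [[-0.75, 0.0], [0.15000000000000002, -0.15000000000000002], [-5.85, -1.2000000000000002], [-2.7, 2.8499999999999996], [8.25, -0.30000000000000004], [4.5, 1.5]]
9.1 [-1.13820781e-01 -1.69042814e-01  1.92725507e+00  1.68249067e-04
  1.38092376e+00  1.61108959e+00] (array([  -8.2, -272.2,  -68.8]), np.float64(-1.435))
```

```bash
python3 -m creep '[[30,0,-25,-30,-0.12],[30,0,-50,-69,-0.24],[30,0,-80,-69,-0.36],[30,0,-110,-69,-0.48],[30,0,-140,-69,-0.6],[30,-2,-170,-69,-0.72],[30,-4,-200,-69,-0.84],[30,-6,-230,-69,-0.96],[30,-8,-260,-69,-1.08],[30,-8,-272,-69,-1.2],[30,-8,-272,-69,-1.32],[30,-8,-272,-69,-1.44]]' && python3 -m creep '[[30,0,0,0,0],[30,0,0,0,0],[30,0,0,0,0]]'
python3 - <<'E'
from h import *
im=ctrl.get_image('wrist')
cv2.imwrite('pics/w6.png',cv2.cvtColor(cv2.resize(im,None,fx=1.5,fy=1.5,interpolation=cv2.INTER_CUBIC),cv2.COLOR_RGB2BGR))
k=ctrl.calibration('wrist');np.savez('w6.npz',**k)
print((proj(k,place([.5436,.2664,-.2905],[[18,-5,78],[-18,-5,78],[18,65,78],[-18,65,78],[0,-90,13]]))*1.5).round())
E
```

```text
t: 10.1
tool_pos: [0.5474, 0.2866, 0.2357]
tool_rot: [-2.506, -1.892, 0.008]
contact_force: [0.0, -1.1, -0.6]
opening: 0.0754
t: 10.35
tool_pos: [0.5482, 0.2854, 0.2375]
tool_rot: [-2.516, -1.88, 0.003]
contact_force: [-0.5, 0.1, -0.9]
opening: 0.075
[[414. 309.]
 [356. 309.]
 [417. 194.]
 [354. 193.]
 [384. 388.]]
```

View pics/w6.png

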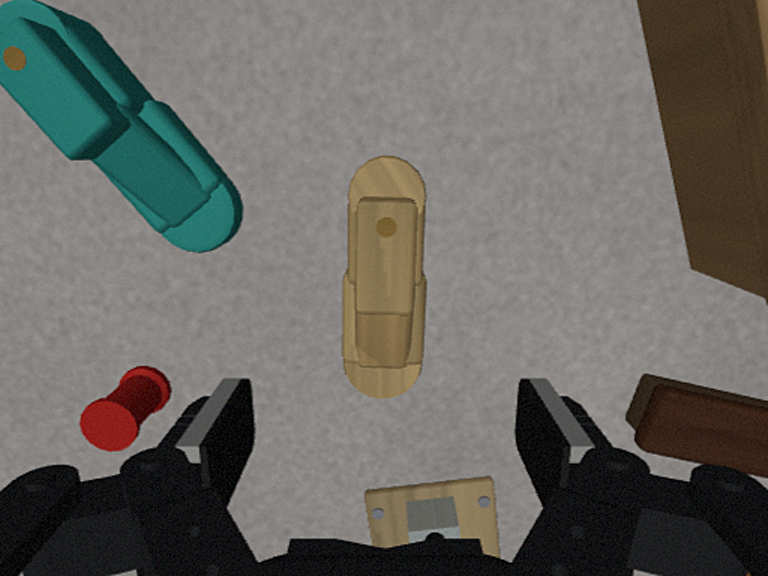

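The last is under the gripper: grip block corners about (358,198), (416,198), (411,313), (355,312), toe tip (384,398).

Run:
```python
from h import *
k={a:np.load('w6.npz')[a] for a in ['fx','fy','cx','cy','R','t']}
L=[[18,-5,78],[-18,-5,78],[18,65,78],[-18,65,78],[0,-90,13]];u=np.array([[411,313],[355,312],[416,198],[358,198],[383,398]])/1.5
p,r=fit([(k,L,u)],[.5436,.2664,-.2905]);print(p.round(4),(r*1.5).tolist())
g=place(p,[[0,20,64]])[0];print(g,togo([g[0],g[1],.054],p[2]))
```

```text
[ 0.5424  0.2641 -0.3011] [[2.0999999999999996, 0.44999999999999996], [-0.15000000000000002, 0.6000000000000001], [0.75, 0.6000000000000001], [-3.3000000000000003, -0.30000000000000004], [-0.44999999999999996, -7.3500000000000005]]
[0.54828649 0.2832028  0.064     ] (array([ -2. ,   0.8, 183.9]), np.float64(0.014))
```

```bash
python3 -m creep '[[30,-1,0.5,40,0.014],[30,-2,0.8,80,0.014],[40,-2,0.8,120,0.014],[50,-2,0.8,150,0.014],[60,-2,0.8,170,0.014],[70,-2,0.8,184,0.014],[70,-2,0.8,184,0.014],[70,-2,0.8,184,0.014]]' 20 && python3 -m creep '[[120,0,0,0,0],[150,0,0,0,0],[170,0,0,0,0],[190,0,0,0,0],[200,0,0,0,0],[200,0,0,0,0],[200,0,0,0,0]]' 40
```

```text
t: 11.07
tool_pos: [0.549, 0.2835, 0.055]
tool_rot: [-2.528, -1.865, 0.001]
contact_force: [0.0, -0.9, 0.2]
opening: 0.0616
t: 11.65
tool_pos: [0.5501, 0.2845, 0.0578]
tool_rot: [2.527, 1.865, 0.005]
contact_force: [-2.9, -0.2, 6.6]
opening: 0.0352
```

```bash
python3 -m creep '[[215,0,0,-3,0],[215,0,0,-6,0],[215,0,0,-10,0],[215,0,0,-30,0],[215,0,0,-60,0],[215,0,0,-100,0],[215,0,0,-130,0],[215,0,0,-130,0],[215,0,0,-130,0],[215,0,0,-130,0]]' 60
python3 - <<'E'
from h import *
o=ctrl.get_obs();print(o['t'],o['tool_pos'],o['contact_force'],o['opening'],o['q'])
for p in [[.4955,-.106,-.155]]:
    g=place(p,[[0,-62+20,0]])[0];print(g,togo([g[0],g[1],.18],p[2],o))
E
```

```text
t: 12.48
tool_pos: [0.5479, 0.2832, 0.183]
tool_rot: [-2.527, -1.865, 0.005]
contact_force: [-0.9, -0.6, -6.6]
opening: 0.0348
12.4833 [0.54785769 0.28318072 0.18302703] [-0.89964305 -0.55015145 -6.57986131] 0.03484645700752886 [ 3.56483762e-01  6.88172141e-02  1.67772951e+00 -5.44104396e-05
  1.39810151e+00  6.55562098e-01]
[ 0.48901604 -0.14749648  0.        ] (array([-428.9,   70.7,    3.7]), np.float64(-0.144))
```

```bash
python3 -m creep '[[215,-15,3,0,-0.01],[215,-45,8,0,-0.03],[215,-85,14,0,-0.05],[215,-125,20,0,-0.07],[215,-165,27,0,-0.09],[215,-205,34,0,-0.11],[215,-245,40,0,-0.13],[215,-285,47,0,-0.144],[215,-325,54,0,-0.144],[215,-365,60,0,-0.144],[215,-400,66,0,-0.144],[215,-420,69,0,-0.144]]' 60 && python3 -m creep '[[215,-9,2,0,0],[215,-9,2,0,0],[215,-9,2,0,0],[215,-9,2,0,0]]'
python3 - <<'E'
from h import *
im=ctrl.get_image('wrist');o=ctrl.get_obs();print(o['t'],o['tool_pos'],o['tool_rot'])
cv2.imwrite('pics/w7.png',cv2.cvtColor(cv2.resize(im,None,fx=1.5,fy=1.5,interpolation=cv2.INTER_CUBIC),cv2.COLOR_RGB2BGR))
k=ctrl.calibration('wrist');np.savez('w7.npz',**k)
print((proj(k,place([.4955,-.106,-.155],[[35,38,90],[-35,38,90],[35,58,90],[-35,58,90],[0,123,73],[37,-160,86],[-37,-160,86]]))*1.5).round())
print(togo([.489,-.1475,.12],-.155,o))
E
```

```text
t: 13.48
tool_pos: [0.4885, -0.1407, 0.1814]
tool_rot: [-2.386, -2.036, 0.006]
contact_force: [1.2, -0.2, -5.0]
opening: 0.0349
t: 13.82
tool_pos: [0.4913, -0.1457, 0.1836]
tool_rot: [-2.383, -2.043, 0.001]
contact_force: [-0.1, 0.2, -4.9]
opening: 0.0343
13.8667 [ 0.49153724 -0.14568182  0.18404307] [-2.38344746e+00 -2.04368447e+00  4.41950235e-04]
[[459. 132.]
 [299. 131.]
 [461.  83.]
 [297.  82.]
 [380. -78.]
 [446. 508.]
 [312. 508.]]
(array([-2.3, -2.1, 64. ]), np.float64(0.002))
```

View pics/w7.png

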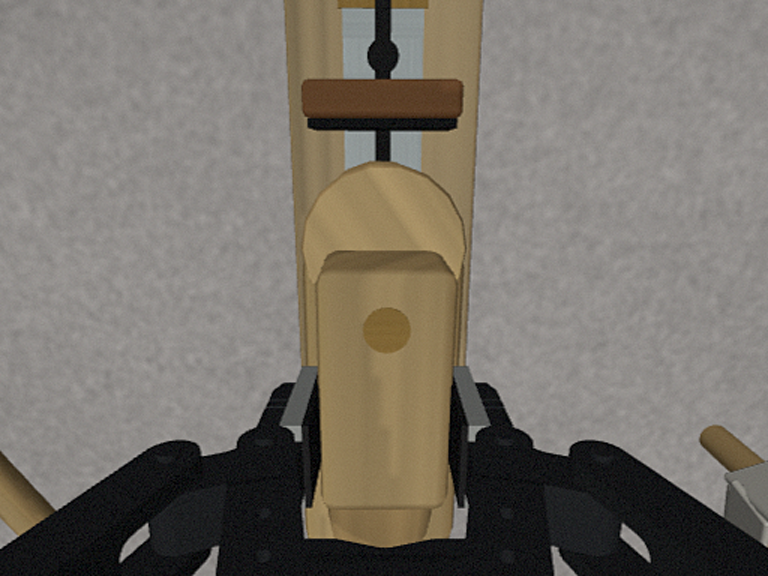

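Run:
```python
from h import *
def ld(f): return {a:np.load(f)[a] for a in ['fx','fy','cx','cy','R','t']}
k=ld('w6.npz');p=[.5424,.2641,-.3011]
print('w6 heel/toe rows (obs 157 / 398)',[(z,(proj(k,place(p,[[0,90,z],[0,-90,z]]))*1.5)[:,1].round().tolist()) for z in (0,13,30,50)])
k=ld('w7.npz');tp=np.array([.4915,-.1457]);a=-.158
f=np.array([np.sin(.158),np.cos(.158)]);c=tp-.020*f
h=[(z,(proj(k,place([c[0],c[1],a],[[0,90,z+126],[0,65,z+126],[0,-5,z+126]]))*1.5).round().tolist()) for z in (0,25,50,78)]
print('w7 heel end obs (386,162); block top back ~270 front ~505',h)
print('heel block rows slide 70,72', [(proj(k,place([.4955,-.106,-.155],[[0,-32+s,69],[0,-32+s,85],[0,-12+s,90],[0,74,46]]))*1.5)[:,1].round().tolist() for s in (70,72)],'obs face top~118-130, back 80, hole(382,54)')
```

```text
w6 heel/toe rows (obs 157 / 398) [(0, [152.0, 383.0]), (13, [152.0, 391.0]), (30, [153.0, 401.0]), (50, [153.0, 414.0])]
w7 heel end obs (386,162); block top back ~270 front ~505 [(0, [[384.0, 150.0], [384.0, 217.0], [383.0, 382.0]]), (25, [[384.0, 150.0], [384.0, 226.0], [383.0, 410.0]]), (50, [[384.0, 151.0], [384.0, 238.0], [382.0, 446.0]]), (78, [[384.0, 151.0], [383.0, 258.0], [382.0, 501.0]])]
heel block rows slide 70,72 [[133.0, 132.0, 82.0, 59.0], [128.0, 127.0, 77.0, 59.0]] obs face top~118-130, back 80, hole(382,54)
```

The heel end of the last is about 12 mm short of the heel face and the toe has about 7 mm, so I shift 3 mm towards the heel and lower.

```bash
python3 -m creep '[[215,1.5,-0.5,10,0],[215,3,-1,25,0],[215,3,-1,40,0],[215,3,-1,52,0],[215,3,-1,60,0],[215,3,-1,66,0],[215,3,-1,66,0],[215,3,-1,66,0]]'
python3 - <<'E'
from h import *
im=ctrl.get_image('wrist');o=ctrl.get_obs();print(o['t'],o['tool_pos'],o['tool_rot'],o['contact_force'])
cv2.imwrite('pics/w8.png',cv2.cvtColor(cv2.resize(im,None,fx=1.4,fy=1.4,interpolation=cv2.INTER_CUBIC),cv2.COLOR_RGB2BGR))
E
```

```text
t: 14.53
tool_pos: [0.4913, -0.144, 0.119]
tool_rot: [-2.386, -2.043, 0.0]
contact_force: [-0.3, -0.0, -4.2]
opening: 0.0347
14.5833 [ 0.49171861 -0.14429521  0.11968403] [2.38587790e+00 2.04219400e+00 7.88827594e-04] [-0.21584686  0.55947868 -4.42124037]
```

View pics/w8.png

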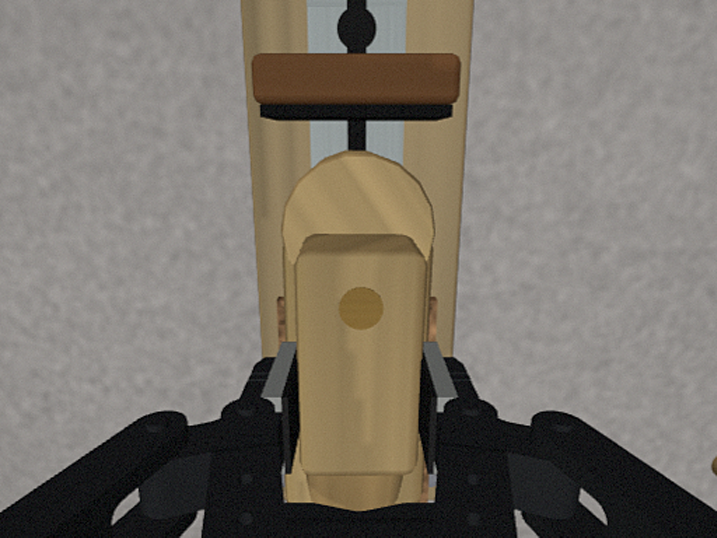

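The last is centred on the slot, with about 11 mm left at the heel. I lower slowly until it touches.

```bash
python3 -m creep '[[215,1,0,2,0],[215,1,0,4,0],[215,1,0,6,0],[215,1,0,7.5,0],[215,1,0,7.5,0],[215,1,0,7.5,0]]'
```

```text
t: 15.08
tool_pos: [0.4912, -0.1431, 0.1114]
tool_rot: [-2.387, -2.043, 0.0]
contact_force: [-0.4, -0.2, -5.3]
opening: 0.0347
```

```bash
python3 -m creep '[[215,0,0,0.7,0],[215,0,0,1.4,0],[215,0,0,1.4,0],[215,0,0,1.4,0]]'
```

```text
t: 15.42
tool_pos: [0.4914, -0.1431, 0.1101]
tool_rot: [-2.387, -2.043, 0.0]
contact_force: [0.4, 0.4, -4.8]
opening: 0.0347
```

```bash
python3 -m creep '[[215,0,0,0.7,0],[215,0,0,1.4,0],[215,0,0,1.4,0],[215,0,0,1.4,0]]';python3 -m creep '[[215,0,0,0.7,0],[215,0,0,1.4,0],[215,0,0,1.4,0],[215,0,0,1.4,0]]'
```

```text
t: 15.75
tool_pos: [0.4915, -0.1431, 0.1099]
tool_rot: [-2.387, -2.043, -0.0]
contact_force: [-4.7, 3.5, 5.5]
opening: 0.0348
t: 16.08
tool_pos: [0.4916, -0.143, 0.1098]
tool_rot: [-2.386, -2.043, 0.0]
contact_force: [-8.2, 4.6, 12.0]
opening: 0.0346
```

```bash
python3 -m creep '[[215,0,0,-1,0],[215,0,0,-2,0],[190,0,0,-2,0],[160,0,0,-2,0],[120,0,0,-2,0],[80,0,0,-2,0],[60,0,0,-2,0],[60,0,0,-2,0]]' 20 && python3 -m creep '[[60,0,0,-10,0],[60,0,0,-30,0],[60,0,0,-60,0],[60,0,0,-95,0],[60,-30,0,-130,0],[60,-60,0,-150,0],[60,-60,0,-150,0],[60,-60,0,-150,0]]'
python3 - <<'E'
from h import *
im=ctrl.get_image('wrist');o=ctrl.get_obs();print(o['t'],o['tool_pos'],o['contact_force'],o['opening'])
cv2.imwrite('pics/w9.png',cv2.cvtColor(cv2.resize(im,None,fx=1.5,fy=1.5,interpolation=cv2.INTER_CUBIC),cv2.COLOR_RGB2BGR))
np.savez('w9.npz',**ctrl.calibration('wrist'))
E
```

```text
t: 16.75
tool_pos: [0.4916, -0.1433, 0.1093]
tool_rot: [2.386, 2.042, 0.0]
contact_force: [0.8, 0.3, 0.1]
opening: 0.0651
t: 17.42
tool_pos: [0.4828, -0.204, 0.2623]
tool_rot: [2.386, 2.037, 0.003]
contact_force: [-0.7, 0.7, -1.1]
opening: 0.0654
17.4667 [ 0.48215219 -0.20268619  0.25998444] [-0.67902862  0.4769067  -0.32476348] 0.06520311204638583
```

View pics/w9.png

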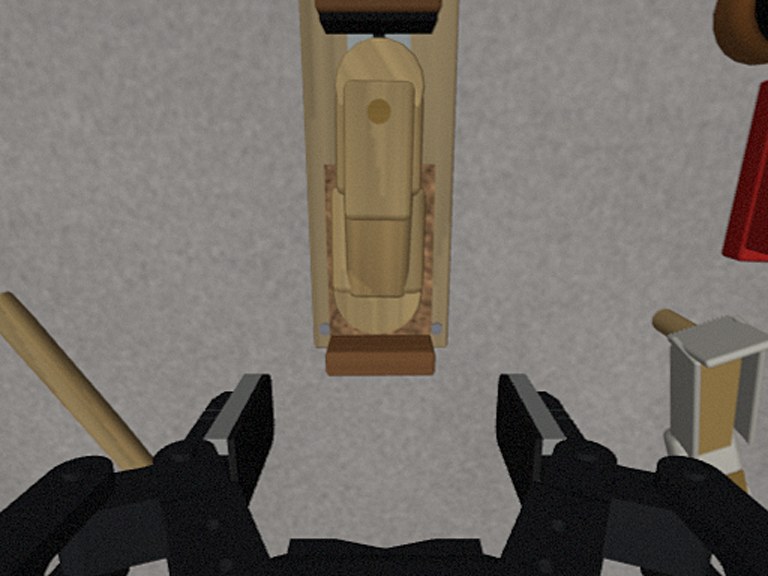

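The last lies on the cork, parallel to the rest, clear of both blocks (toe at row 333, toe block at 336; heel at row 38, heel face at 32). The final scene view checks the button.

```bash
python3 -m creep '[[60,-20,0,-10,0],[60,-40,0,-20,0],[60,-40,0,-20,0],[60,-40,0,-20,0],[60,-40,0,-20,0]]'
python3 - <<'E'
from h import *
a=ctrl.get_image('scene');b=ctrl.get_image('side')
a=cv2.resize(a[125:250,130:330],(800,500),interpolation=cv2.INTER_CUBIC)[:,:480];b=cv2.resize(b[120:240,230:340],(320,349),interpolation=cv2.INTER_CUBIC)
c=np.zeros((500,800,3),np.uint8);c[:,:480]=a;c[:349,480:]=b
cv2.imwrite('pics/fin.png',cv2.cvtColor(c,cv2.COLOR_RGB2BGR))
E
```

```text
t: 17.88
tool_pos: [0.4756, -0.2405, 0.2775]
tool_rot: [-2.383, -2.042, 0.0]
contact_force: [0.6, -0.1, 0.1]
opening: 0.0656
```

View pics/fin.png

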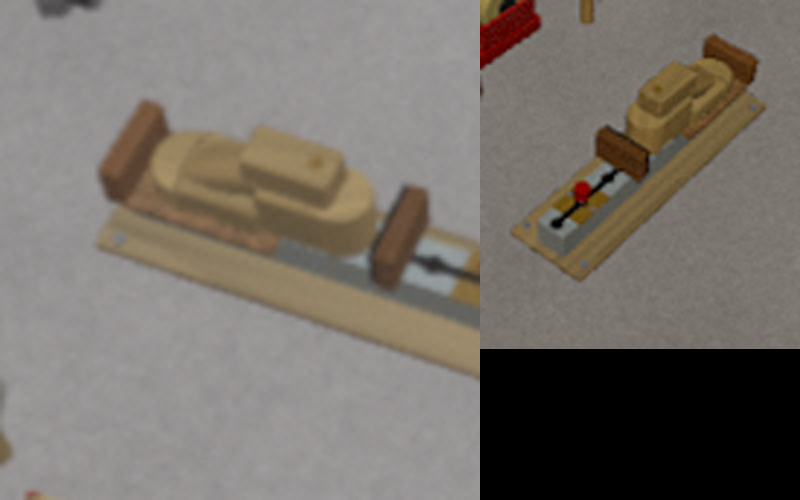

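The last lies flat between the two blocks in both views. The button stands up in the brass plate at about (582,190), and the arm is clear.

```bash
python3 -c "
from station import ctrl
print(ctrl.finish_job())"
```

```text
the job is handed in; nothing more can be done
None
```

The rest is lengthened, the beech last is on it, and the job was handed in at about 18 s; no verdict was reported.

**Button and slide:** I pinched the button lightly (20–30 N), pressed it in about 6 mm and slid it held down past the 22 mm hole to about 60 mm. There I let go and nudged it sideways in small steps. It popped up in the brass plate's hole at about 70 mm: the push force fell from about 4 N to about 0, and the cap rose in the wrist picture. The slide was never forced; push forces stayed at about 4 N.

**Last:** I gripped it by its upper block and laid it sole down, toe towards the toe block. It touched the cork where expected: the sole was about 52 mm above the table by the tool height.

**Last checks:** The wrist, scene and side pictures showed these things:
- The last lies flat and parallel, near the centre line and clear of both blocks.
- The button stands up in the brass plate.
- The gripper is away, with no contact force.

**Disagreements:**
- **Last's position in the grip:** along its length it sat about 4 mm further towards the toe than my fit said, so I shifted 3 to 4 mm before lowering.
- **Fingertips:** they pressed on the last's ledge with about 7 N while closing.
- **Rest pose:** the fits differed by 1–3 mm from one another, with residuals of up to about 5 pixels in the second wrist view.
- **Bystanders:** I did not measure them again at the end; the arm did not go near them.

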